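# Load a cell into the engraver's battery box

### The arm

A 6-joint arm with a two-finger parallel gripper is mounted at the origin on the work surface. World frame = base frame: x ahead of the robot, y to its left, z up, the work surface at z = 0. Lengths are in m, angles in rad, forces in N, time in s.
With the tool pointing down it reaches from about 0.325 to 0.9 m from the base axis. Payload 6.1 kg.
Tool frame: the origin (TCP) lies midway between the tips of the shut fingers; the grasp point (between the pads) lies 19 mm behind it (ctrl.pinch_z is the distance from the TCP to the grasp point, in m); z points along the fingers, y is the line along which they close (so a half turn about z gives the same grasp; the last joint's range is limited). The gripper opens to 87 mm and grips with 3 to 60 N. Pads are 19 mm wide; open, the fingers measure 117 mm over their backs; the gripper's body (75 mm by 190 mm) begins 51 mm behind the grasp point.
Start: joints at [-1.332, 0.22, 1.526, -0, 1.395, -0.126], TCP at [0.223, -0.584, 0.223] pointing down, gripper open.
Joint ranges: [-2.98, 2.98], [-0.91, 2.08], [0.09, 2.57], [-1.24, 4.39], [0.2, 2.65], [-2.68, 2.68]. Speed limits (rad/s): [2.57, 2.57, 3.01, 3.14, 3.14, 3.14].

### API

Orientations are given as a rotation vector (axis times angle).
In Python, from plant import telemetry, camera, finish_job, ctrl gives the robot as it stands. The module is installed in compiled form; this text tells all that it offers.
- The arm moves only by the shell command python3 -m pendant 'ROWS' [OPENING] [FORCE]. ROWS is JSON, one flat list of numbers, 6 for each row, row after row: the shift along the tool's x, y, z as a fraction of full scale, then the turn, a rotation vector about the tool's x, y, z as a fraction of full scale. A call has 1 to 8 rows; each row shifts and turns the commanded pose from where the row before left it, along the tool's axes as they then stand; what a row does not reach is not made up. Full scale, the value 1, is 4 cm for a shift and 0.15 rad for a turn. A row lasts 1/10 s, in which the tool goes at most 50 mm and 8.59 degrees, less where a joint would pass 70% of its speed; a pose out of reach is approached as far as the arm can. A call with a number of a shift or a turn outside -1 to 1 is refused whole. A call with a gripper value outside its range is refused whole. OPENING is the closure, from -1 (fully open) to 1 (shut), set as the call begins (- or left out, the last holds). The fingers move at their own pace and stop on an object; FORCE is the grip in N (left out, the last holds). Time passes only in rows, so rows that do not move let the fingers close. It gives the time, the measured TCP pose, the force, the opening and the grip force at its end, in the units of the state.
- telemetry.observe(): the state, without advancing time (a new reading comes with each control period).
- camera(name): name is "scene" or "top" or "wrist"; returns a dict with "img" (384x512x3 uint8, blue, green, red), "fx", "fy", "cx", "cy" (pixels), "dist_coeffs" ([k1, k2, p1, p2, k3] as OpenCV has them; the pictures are not rectified), "rvec" (rotation vector, rad) and "tvec" (3), from world to camera coordinates, as OpenCV has them; the wrist camera has in their place "T_tool_cam" (4x4, takes a point from camera to tool coordinates, whose origin is the TCP and whose axes are the flange's). Camera axes: x right, y down, z forward; pixel columns grow to the right and rows downward; lengths in m; the calibration is good to about 2 mm. A picture is of the moment at which its call begins: read the wrist's pose just before it. There is no depth.
- finish_job(): hands the job in; it is judged then, once.
The state is a dict: "clock": time; "qpos": joint angles; "joint_vel": joint speeds; "joint_efforts": joint torques, N m; "ee_pos": TCP position; "tcp_rot": TCP orientation; "wrist_force": force on the tool from outside, world axes, zero at the start; "moment": the same for the moment, N m; "opening": finger opening in m; "grasp_force": force on a finger pad.
Only numpy, scipy, OpenCV 4.12 (cv2) and the standard library are available. Lean on these libraries where they do the work, as an engineer would, in place of code of your own. Each camera call takes 0.05 s, during which the arm holds its last target. There are 200 camera calls.

### The job

Open the blue lid of the battery box until it stands up by itself. Lay the green cell in the cradle inside, its plain end against the spring contact, and press its yellow-banded end down until the cell is held level between the two contacts; then lower the lid gently until it is fully shut. Leave the worn red cell and everything else on the bench where it is.

Things in the scene. Friction and masses are not known exactly. Their poses are not given: they have to be found in the camera images.
- case: Fixed open-topped grey battery box, 130 mm (x) by 150 mm (y) by 60 mm high, walls 5 mm; origin at the centre of its underside, z up. Front (the side of the lid's bar) is -x; the lid's hinge runs along the top of the +x wall. In it a black V cradle (two saddles at y = +-24 mm, 10 mm wide, sides at 45 degrees) takes one cell lying along y; spring contact at the +y end, copper contact at -y
- seat (a point): Where the centre of the seated cell lies: 27 mm above the box's underside, at x = -8 mm, y = 0 of the box; axes as the box's. The bottom of a seated cell is 11 mm above the box's inner floor
- fixed_contact (a point): Fixed polished copper contact (slippery) at the -y end of the cradle, 24 mm wide; point on its upright face at y = -35 mm of the box, at its upper edge, 27 mm above the box's underside. Above this the face slopes outward to y = -46 mm at 47 mm high, so a cell end pressed down on the slope is wedged towards the spring (some 5 to 10 N)
- contact (a joint): Spring contact: steel plate 18 mm wide, from 17 to 31 mm above the box's underside, facing -y, its face at y = +30 mm of the box when at 0; value in m as it is pushed to +y (limit 0.010). Pushes back with 1.5 N at 0, 3 N at 0.005; a seated cell holds it at 0.005
- lid (a joint): Lid angle in rad: 0 shut, 1.57 upright, stop at 1.75. Stiff hinge: the lid stays at whatever angle it is left; about 3 N at the bar moves it
- lid_hinge (a point): Middle of the lid's hinge line, 60 mm above the bench, 65 mm to +x of the box's centre; the lid (blue, 130 x 150 mm, 7 mm thick, its underside passing through the hinge line) turns about the box's y axis here. Axes move with the lid: -x points from hinge to bar, z out of the lid's outer face
- lid_bar (a point): Middle of the lid's steel bar handle: round, 10 mm thick, 98 mm long, parallel to the hinge, 40 mm beyond the lid's free edge on two arms 90 mm apart (open gap 35 by 82 mm between bar and lid); 170 mm from the hinge line, 3.5 mm above it when shut. Can be hooked from below, pinched from above or pushed
- cell: The fresh green cell: cylinder 22 mm in diameter, 70 mm long, lying along its y axis, 70 g; origin at its centre. The end at -y has the yellow band and brass face, the end at +y is plain with a steel face. Starts in one of the dock's two bays, its centre 27 mm above the bench. Seated correctly, its y axis points as the box's y
- cell_plus (a point): Centre of the green cell's yellow-banded end face, 35 mm from the cell's centre
- oldcell: The worn red cell, same size, in the other bay of the dock; to be left there
- dock: Fixed black two-bay cell dock, 150 mm (x) by 90 mm (y), 6 mm base with V saddles at y = +-24 mm, bays at x = +-37 mm; origin at the centre of its underside
- brushpot: Bystander: bamboo-coloured open brush pot, 100 mm across, 120 mm tall, standing; origin under its centre
- glue: Bystander: white glue bottle, 40 mm across, 110 mm tall, standing; origin under its centre
- bowl: Bystander: small blue glazed bowl, 100 mm across, 45 mm tall; origin under its centre
- jar: Bystander: glass jar with red cap, 60 mm across, 60 mm tall, standing; origin under its centre
- brush: Bystander: dusting brush lying flat; origin under its centre
- graver: Bystander: engraving tool with a handle, lying flat, 170 mm long; origin under its centre
Things that resemble listed ones, but are neither listed nor needed, are in the scene too. Of the things that look like the case, the smaller one is meant. Several things have the shape of the cell; the one meant has the colours described above.

How it is judged:
By the outcome, as a careful person would: the job done as asked, in the order asked, and still so for the second after the job is handed in, with the robot touching nothing.
It also fails if it takes over 72 s, if anything falls off the work surface, if the arm or the gripper's body presses on something with over 40 N, if the wrist force passes 120 N, or if a joint passes its speed limit or range.

## Working session

There is one attempt and no reset: what is moved stays moved. The work goes in short steps, Python scripts to look and compute and a shell command to move; the robot and the scene stay as the last step left them, time stands still between calls to the robot, and variables do not carry over. Pictures are saved under pics/ and viewed, at most 10 in all, crops included, and the job is handed in when it is done.

```bash
mkdir -p pics; python3 - <<'E'
from plant import telemetry, camera, ctrl
import cv2,pickle
s=telemetry.observe();print(s)
print(ctrl.pinch_z)
for n in("scene","top"):
    c=camera(n);cv2.imwrite(f"pics/{n}0.png",c["img"]);pickle.dump(c,open(n+".pkl","wb"))
    print({k:v for k,v in c.items() if k!="img"})
E
```

```text
{'clock': 0.0, 'qpos': array([-1.33209254e+00,  2.21200132e-01,  1.52763420e+00,  3.76788702e-06,
        1.39465367e+00, -1.26103091e-01]), 'joint_vel': array([ 9.03334546e-04,  1.89505398e-04, -1.42728572e-03,  8.32334623e-04,
        1.94737531e-03,  1.48365344e-05]), 'joint_efforts': array([ 4.42543123e-04, -4.94619477e+01, -3.87375534e+01,  7.00240466e-02,
        5.71579265e-02, -1.38328114e-04]), 'ee_pos': array([ 0.22282992, -0.58327022,  0.22144112]), 'tcp_rot': array([-3.08761444e+00, -5.69520670e-01,  1.61614417e-04]), 'wrist_force': array([ 0.04579833,  0.40270597, -0.52153733]), 'moment': array([-0.03763178,  0.01164219,  0.01845969]), 'grasp_force': 0.0, 'opening': 0.08715794748543032}
0.0187
{'fx': 484.6747583397436, 'fy': 484.6747583397436, 'cx': 250.2021450724076, 'cy': 192.4476823932326, 'dist_coeffs': array([-0.16616277,  0.        ,  0.        ,  0.        ,  0.        ]), 'rvec': array([ 1.8525625 ,  1.51929875, -0.67218884]), 'tvec': array([-0.11143724, -0.28614244,  2.05305641])}
{'fx': 434.75412845284075, 'fy': 434.75412845284075, 'cx': 257.19220154951984, 'cy': 195.3469652238817, 'dist_coeffs': array([0.03582378, 0.        , 0.        , 0.        , 0.        ]), 'rvec': array([ 2.12548593, -2.161368  ,  0.17352608]), 'tvec': array([0.03454766, 0.50731815, 1.15897541])}
```

View pics/top0.png

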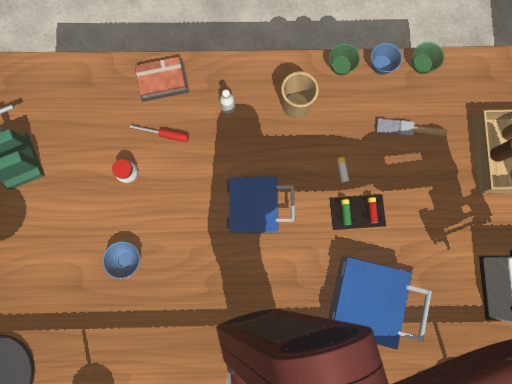

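View pics/scene0.png

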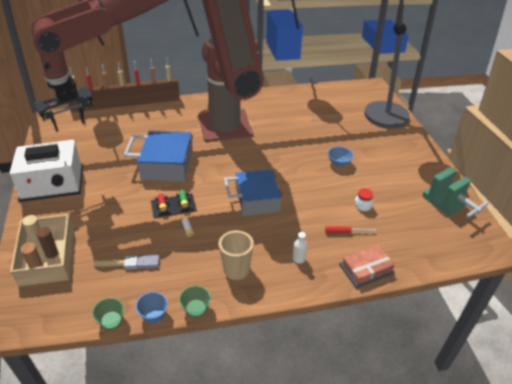

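The top view shows the small case at about (255,205) with its bar at (293,204). The green cell is at (347,212) with its yellow end up-image, and the red cell is at (373,210). I'll enlarge that area for precise pixels.

```bash
cat > h.py <<'E'
import numpy as np,cv2,pickle
from scipy.spatial.transform import Rotation as R
def ray(c,uv,z):
    K=np.array([[c["fx"],0,c["cx"]],[0,c["fy"],c["cy"]],[0,0,1]])
    n=cv2.undistortPoints(np.array(uv,float).reshape(-1,1,2),K,c["dist_coeffs"])[:,0]
    if "rvec" in c: Rm=R.from_rotvec(c["rvec"]).as_matrix();o=-Rm.T@c["tvec"];d=np.c_[n,np.ones(len(n))]@Rm
    else:
        Rt=R.from_rotvec(c["tcp_rot"]).as_matrix();T=c["T_tool_cam"]
        o=Rt@T[:3,3]+c["ee_pos"];d=np.c_[n,np.ones(len(n))]@(Rt@T[:3,:3]).T
    return o+d*((z-o[2])/d[:,2])[:,None]
def wrist():
    from plant import telemetry,camera
    s=telemetry.observe();c=dict(camera("wrist"));c["ee_pos"]=s["ee_pos"];c["tcp_rot"]=s["tcp_rot"];return c
E
python3 - <<'E'
from h import *
c=pickle.load(open("top.pkl","rb"))
im=cv2.resize(c["img"][165:245,220:395],None,fx=4.5,fy=4.5,interpolation=cv2.INTER_CUBIC)
cv2.imwrite("pics/crop.png",im);print(im.shape)
print(ray(c,[(250,200),(300,200),(250,250)],0.03))
hsv=cv2.cvtColor(c["img"],cv2.COLOR_BGR2HSV)
def rect(lo,hi,box):
    m=cv2.inRange(hsv,lo,hi);k=np.zeros_like(m);k[box[1]:box[3],box[0]:box[2]]=m[box[1]:box[3],box[0]:box[2]]
    n,l,st,ce=cv2.connectedComponentsWithStats(k);i=1+st[1:,4].argmax()
    p=np.argwhere(l==i)[:,::-1].astype(np.float32);return cv2.minAreaRect(p),ce[i]
r,ce=rect((100,80,30),(125,255,255),(220,165,300,245));b=cv2.boxPoints(r);print(r,ray(c,b,0.067))
for n,lo,hi in(("yel",(22,100,100),(35,255,255)),("grn",(45,100,50),(85,255,255))):
    r,ce=rect(lo,hi,(330,190,385,230) if n=="grn" else (338,192,358,230));print(n,r,ce,ray(c,[ce],0.033))
E
```

```text
(360, 788, 3)
[[ 0.49656053  0.04614639  0.03      ]
 [ 0.49429024 -0.09253367  0.03      ]
 [ 0.35900946  0.04813972  0.03      ]]
((253.5, 203.99998474121094), (46.99999237060547, 53.99999237060547), -0.0) [[ 0.40884539  0.10012308  0.067     ]
 [ 0.55500206  0.09904561  0.067     ]
 [ 0.55295166 -0.02827774  0.067     ]
 [ 0.40674628 -0.02473284  0.067     ]]
yel ((345.0, 201.0), (4.0, 8.0), 90.0) [345.17073171 201.09756098] [[ 0.48876171 -0.21689568  0.033     ]]
grn ((346.31097412109375, 213.79876708984375), (19.988109588623047, 7.509344100952148), 83.6598129272461) [346.2781457  213.54304636] [[ 0.45414298 -0.21824857  0.033     ]]
```

View pics/crop.png

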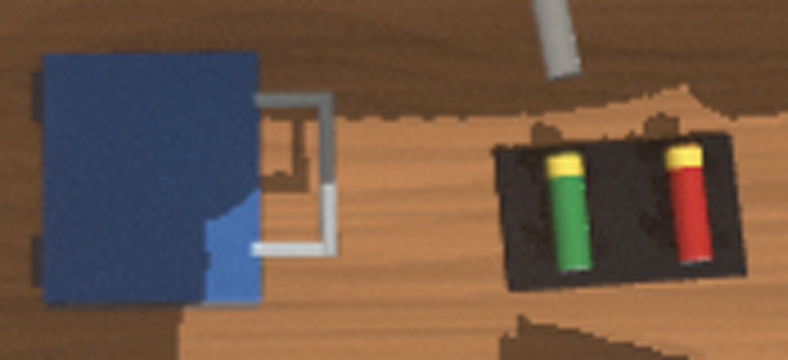

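The case's x axis runs roughly along world +y. Its spring end is towards the robot, and the cell's banded end faces away from the robot (world +x), so it is nearly aligned already. The wrist camera comes next, for precise poses.

```bash
python3 -m pendant '[0,0,-0.8,0,0,0.81, 0,0,-0.8,0,0,0.81, 0,0,-0.8,0,0,0.81, 0.47,-0.9,0,0,0,0, 0.47,-0.9,0,0,0,0, 0.47,-0.9,0,0,0,0, 0.47,-0.9,0,0,0,0, 0.47,-0.9,0,0,0,0]'
python3 -m pendant '[0.47,-0.9,0,0,0,0, 0.47,-0.9,0,0,0,0, 0.47,-0.9,0,0,0,0, 0.47,-0.9,0,0,0,0, 0.47,-0.9,0,0,0,0, 0.47,-0.9,0,0,0,0, 0,0,0,0,0,0, 0,0,0,0,0,0]'
python3 - <<'E'
from h import *
c=wrist();pickle.dump(c,open("w1.pkl","wb"));cv2.imwrite("pics/w1.png",cv2.resize(c["img"],None,fx=1.5,fy=1.5))
print(c["ee_pos"],c["tcp_rot"],c["T_tool_cam"])
E
```

```text
clock: 0.9
ee_pos: [0.3173, -0.4022, 0.3181]
tcp_rot: [-3.141, 0.0, 0.0]
wrist_force: [-0.0, -0.6, 0.1]
opening: 0.0871
grasp_force: 0.0
clock: 1.7
ee_pos: [0.4297, -0.1871, 0.3182]
tcp_rot: [3.141, 0.005, -0.001]
wrist_force: [-0.9, -0.8, 0.4]
opening: 0.0871
grasp_force: 0.0
[ 0.4297144  -0.18713152  0.31822016] [ 3.14143568e+00  4.53848020e-03 -1.13079571e-03] [[-6.05354536e-04 -9.63617181e-01 -2.67285545e-01  7.36290887e-02]
 [ 9.99999780e-01 -5.11107733e-04 -4.22178503e-04 -1.22451928e-05]
 [ 2.70206750e-04 -2.67285742e-01  9.63617278e-01 -1.60800759e-01]
 [ 0.00000000e+00  0.00000000e+00  0.00000000e+00  1.00000000e+00]]
```

View pics/w1.png

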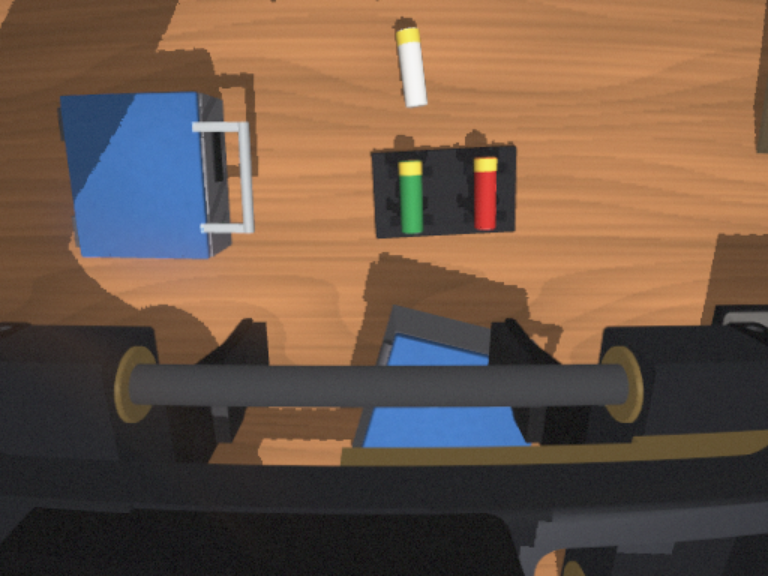

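The wrist view (1.5x) shows the lid corners at (61,96), (198,92), (212,257), (82,256), the bar from (244,124) to (250,232), and the green cell from (411,161) to (412,233). I'm converting these to world positions.

```bash
python3 - <<'E'
from h import *
np.set_printoptions(precision=4,suppress=True)
c=pickle.load(open("w1.pkl","rb"));t=pickle.load(open("top.pkl","rb"))
w=lambda p,z:ray(c,np.array(p)/1.5,z)
print("lid",w([(61,96),(198,92),(212,257),(82,256)],0.067))
print("bar",w([(244,124),(250,232)],0.0635))
print("cell",w([(411,165),(412,230)],0.038),w([(486,162),(485,226)],0.038))
print("dock",w([(372,152),(516,145),(516,230),(377,238)],0.006))
p=lambda u:np.array(u)/4.5+[219.6,164.6]
print("TOP lid",ray(t,p([(44,53),(260,53),(262,304),(44,304)]),0.067))
print("bar",ray(t,p([(326,95),(332,254)]),0.0635))
print("cell",ray(t,p([(564,157),(575,268)]),0.038))
E
```

```text
lid [[ 0.5553  0.0978  0.067 ]
 [ 0.5544 -0.0299  0.067 ]
 [ 0.4066 -0.0299  0.067 ]
 [ 0.4077  0.1     0.067 ]]
bar [[ 0.527  -0.068   0.0635]
 [ 0.4298 -0.0671  0.0635]]
cell [[ 0.4902 -0.2183  0.038 ]
 [ 0.4274 -0.2206  0.038 ]] [[ 0.4936 -0.2901  0.038 ]
 [ 0.4318 -0.2928  0.038 ]]
dock [[ 0.5021 -0.1807  0.006 ]
 [ 0.5103 -0.3275  0.006 ]
 [ 0.4225 -0.3342  0.006 ]
 [ 0.4132 -0.186   0.006 ]]
TOP lid [[ 0.5567  0.1007  0.067 ]
 [ 0.5547 -0.0293  0.067 ]
 [ 0.4036 -0.0268  0.067 ]
 [ 0.4058  0.1018  0.067 ]]
bar [[ 0.5289 -0.0687  0.0635]
 [ 0.4329 -0.0694  0.0635]]
cell [[ 0.4925 -0.2154  0.038 ]
 [ 0.4244 -0.2187  0.038 ]]
```

```bash
python3 -m pendant '[0.31,-0.74,0,0,0,0, 0.31,-0.74,0,0,0,0, 0.31,-0.74,0,0,0,0, 0.31,-0.74,0,0,0,0, 0,0,0.8,0,0,0, 0,0,0.8,0,0,0, 0,0,0.8,0,0,0, 0,0,0.8,0,0,0]' 0.3 20
python3 -m pendant '[0,0,0.8,0,0,0, 0,0,0.5,0,0,0, 0,0,0,0,0,0]'
python3 - <<'E'
from h import *
c=wrist();pickle.dump(c,open("w2.pkl","wb"));cv2.imwrite("pics/w2.png",c["img"])
E
```

```text
clock: 2.55
ee_pos: [0.4788, -0.071, 0.1892]
tcp_rot: [3.141, -0.003, -0.0]
wrist_force: [-0.1, 0.1, 0.3]
opening: 0.0333
grasp_force: 0.0
clock: 2.85
ee_pos: [0.4762, -0.0702, 0.1349]
tcp_rot: [-3.14, 0.003, 0.011]
wrist_force: [-0.6, -0.2, 0.4]
opening: 0.0306
grasp_force: 0.0
```

View pics/w2.png

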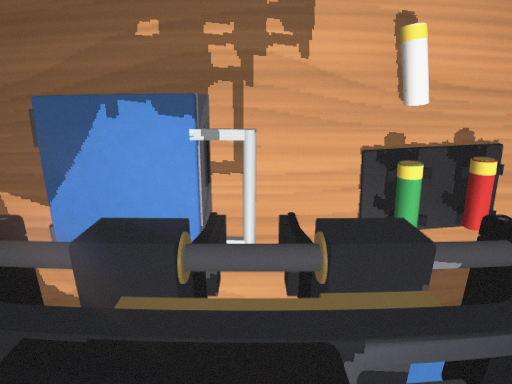

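The bar (columns 243–256, rows 135–240) lies between the fingers, 2–3 mm off centre. I'll go down and pinch it.

```bash
python3 - <<'E'
from h import *
c=pickle.load(open("w2.pkl","rb"));print(c["ee_pos"],c["cx"],ray(c,[(249,140),(249.5,190),(249.5,235)],0.0635))
E
python3 -m pendant '[0,-0.04,0.7,0,0,0, 0,-0.04,0.8,0,0,0, 0,0,0.75,0,0,0, 0,0,0,0,0,0, 0,0,0,0,0,0]'
python3 -m pendant '[0,0,0,0,0,0, 0,0,0,0,0,0, 0,0,0,0,0,0, 0,0,0,0,0,0]' 1 20
```

```text
[ 0.47623677 -0.07021472  0.13494597] 252.00814456497233 [[ 0.51990398 -0.06777072  0.0635    ]
 [ 0.47961415 -0.06795286  0.0635    ]
 [ 0.43987318 -0.06774504  0.0635    ]]
clock: 3.4
ee_pos: [0.48, -0.067, 0.05]
tcp_rot: [3.141, -0.001, 0.001]
wrist_force: [0.7, 0.5, -0.0]
opening: 0.0306
grasp_force: 0.0
clock: 3.8
ee_pos: [0.4802, -0.0677, 0.0498]
tcp_rot: [3.138, 0.002, 0.004]
wrist_force: [0.4, -6.1, 1.0]
opening: 0.009
grasp_force: 20.0
```

```bash
python3 -m pendant '[0,-0.03,-0.424,0,0,0, 0,-0.072,-0.419,0,0,0, 0,-0.113,-0.41,0,0,0, 0,-0.154,-0.396,0,0,0]'
python3 -m pendant '[0,-0.193,-0.379,0,0,0, 0,-0.229,-0.358,0,0,0, 0,-0.264,-0.333,0,0,0, 0,-0.296,-0.305,0,0,0, 0,0,0,0,0,0]'
```

```text
clock: 4.2
ee_pos: [0.4803, -0.0515, 0.1157]
tcp_rot: [3.141, -0.0, 0.004]
wrist_force: [5.0, 2.0, -5.0]
opening: 0.009
grasp_force: 20.0
clock: 4.7
ee_pos: [0.4807, -0.0109, 0.1717]
tcp_rot: [-3.141, -0.003, -0.007]
wrist_force: [4.0, 0.1, -0.4]
opening: 0.0089
grasp_force: 20.0
```

```bash
python3 -m pendant '[0,-0.325,-0.274,0,0,0, 0,-0.351,-0.24,0,0,0, 0,-0.373,-0.204,0,0,0, 0,-0.391,-0.166,0,0,0]'
python3 -m pendant '[0,-0.406,-0.126,0,0,0, 0,-0.416,-0.085,0,0,0, 0,-0.423,-0.043,0,0,0, 0,-0.425,0,0,0,0, 0,-0.41,0.042,0,0,0, 0,0,0,0,0,0, 0,0,0,0,0,0]'
```

```text
clock: 5.1
ee_pos: [0.4811, 0.0446, 0.2064]
tcp_rot: [3.139, -0.001, 0.008]
wrist_force: [7.9, -1.3, -1.0]
opening: 0.0091
grasp_force: 20.0
clock: 5.8
ee_pos: [0.4811, 0.1293, 0.2148]
tcp_rot: [-3.141, -0.002, -0.008]
wrist_force: [5.9, 2.5, 3.8]
opening: 0.0088
grasp_force: 20.0
```

```bash
python3 -m pendant '[0,0,0,0,0,0, 0,0,0,0,0,0, 0,0,-0.7,0,0,0, 0,0,-0.8,0,0,0, -0.06,0.9,0,0,0,0, -0.06,0.95,0,0,0,0, -0.06,0.95,0,0,0,0, -0.06,0.95,0,0,0,0]' 0.2 20
python3 -m pendant '[-0.06,0.95,0,0,0,0, -0.06,0.95,0,0,0,0, -0.06,0.95,0,0,0,0, -0.06,0.95,0,0,0,0, -0.06,0.95,0,0,0,0, 0,0.1,0.8,0,0,-0.33, 0,0,0.8,0,0,0, 0,0,0.8,0,0,0]' -0.1
python3 -m pendant '[0,0,0.6,0,0,0, 0,0,0,0,0,0, 0,0,0,0,0,0]'
python3 - <<'E'
from h import *
c=wrist();pickle.dump(c,open("w3.pkl","wb"));cv2.imwrite("pics/w3.png",c["img"]);print(c["ee_pos"])
from plant import camera
c=camera("scene");pickle.dump(c,open("s3.pkl","wb"))
E
```

```text
clock: 6.6
ee_pos: [0.4686, -0.0227, 0.2729]
tcp_rot: [3.141, 0.001, -0.002]
wrist_force: [1.1, -1.0, -0.3]
opening: 0.0347
grasp_force: 0.0
clock: 7.4
ee_pos: [0.4567, -0.2158, 0.1758]
tcp_rot: [-3.14, -0.076, 0.002]
wrist_force: [0.5, 0.2, 0.7]
opening: 0.0483
grasp_force: 0.0
clock: 7.7
ee_pos: [0.4571, -0.2152, 0.1533]
tcp_rot: [-3.14, -0.078, 0.002]
wrist_force: [0.8, -0.7, -0.1]
opening: 0.0477
grasp_force: 0.0
[ 0.45714502 -0.21520637  0.1533345 ]
```

View pics/w3.png

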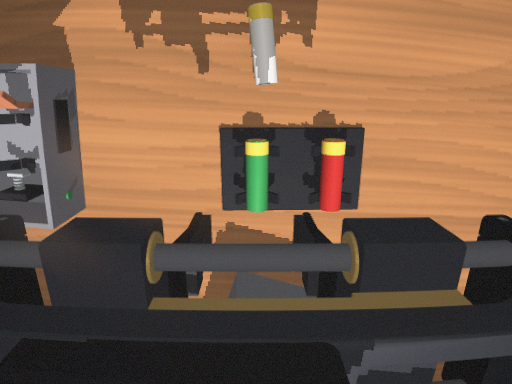

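The dock and cell line up with the tool: the green cell runs from (257,142) to (257.5,212). The box interior is visible at left.

```bash
python3 - <<'E'
from h import *
np.set_printoptions(precision=4,suppress=True)
c=pickle.load(open("w3.pkl","rb"))
# silhouette ends: far end top edge, near end
hsv=cv2.cvtColor(c["img"],cv2.COLOR_BGR2HSV)
m=((hsv[...,0]>20)&(hsv[...,0]<90)&(hsv[...,1]>90)&(hsv[...,2]>50));m[:,:235]=0;m[:,290:]=0;m[:130]=0;m[230:]=0
p=np.argwhere(m);print(p.min(0),p.max(0),[p[p[:,0]==r][:,1].mean() for r in(150,165,180,195,205)])
u=[p[p[:,0]==r][:,1].mean() for r in(150,205)]
w=ray(c,[(u[0],150),(u[1],205)],0.036);Rt=R.from_rotvec(c["tcp_rot"]).as_matrix();print(w,(w-c["ee_pos"])@Rt)
ends=ray(c,[(257,p.min(0)[0]),(257,p.max(0)[0])],0.036);print(ends,(ends-c["ee_pos"])@Rt)
s=pickle.load(open("s3.pkl","rb"));cv2.imwrite("pics/s3.png",cv2.resize(s["img"][100:250,120:320],None,fx=3.5,fy=3.5,interpolation=cv2.INTER_CUBIC))
E
```

```text
[138 245] [212 268] [np.float64(256.5), np.float64(256.0), np.float64(257.0), np.float64(256.5), np.float64(256.5)]
[[ 0.4861 -0.2178  0.036 ]
 [ 0.4319 -0.2206  0.036 ]] [[ 0.029   0.0041  0.1173]
 [-0.0253  0.0043  0.1174]]
[[ 0.4973 -0.2176  0.036 ]
 [ 0.4247 -0.2215  0.036 ]] [[ 0.0401  0.0045  0.1173]
 [-0.0326  0.0048  0.1174]]
```

View pics/s3.png

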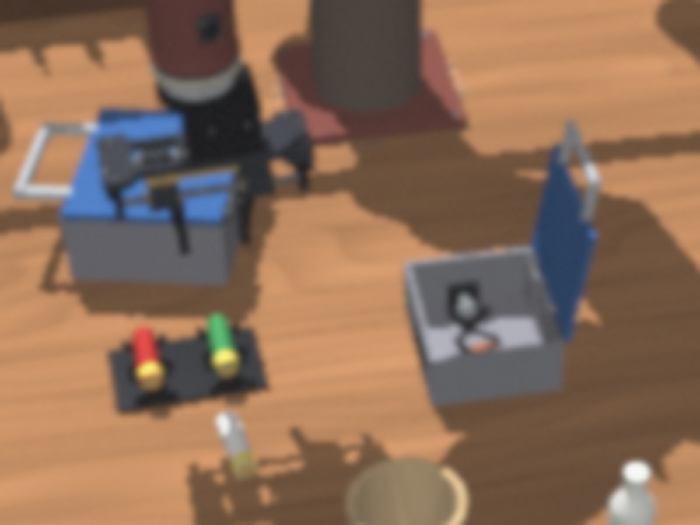

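Lid stands open. Descend on the green cell.

```bash
python3 -m pendant '[0.08,0.11,0.85,0,0,0, 0,0,0.85,0,0,0, 0,0,0.85,0,0,0, 0,0,0.4,0,0,0, 0,0,0.45,0,0,0, 0,0,0,0,0,0]'
python3 -m pendant '[0,0,0,0,0,0, 0,0,0,0,0,0, 0,0,0,0,0,0, 0,0,0,0,0,0]' 1 30
```

```text
clock: 8.4
ee_pos: [0.4605, -0.2192, 0.0166]
tcp_rot: [-3.139, -0.078, 0.003]
wrist_force: [0.3, 0.0, 0.6]
opening: 0.0482
grasp_force: 0.0
clock: 8.8
ee_pos: [0.4618, -0.2201, 0.0184]
tcp_rot: [3.139, 0.078, 0.002]
wrist_force: [0.4, 1.3, 0.4]
opening: 0.0236
grasp_force: 0.0
```

```bash
python3 -m pendant '[0,0,0,0,0,0, 0,0,0,0,0,0, 0,0,0,0,0,0]' 
python3 -m pendant '[0,0,-0.4,0,0,0, 0,0,-0.8,0,0,0, 0,0,-0.8,0,0,0, 0,0,-0.8,0,0,0, 0,0,-0.7,0,0,0, 0,0,0,0,0,0]'
python3 - <<'E'
from h import *
c=wrist();pickle.dump(c,open("w4.pkl","wb"));cv2.imwrite("pics/w4.png",c["img"]);print(c["ee_pos"],c["tcp_rot"])
E
```

```text
clock: 9.1
ee_pos: [0.4617, -0.2195, 0.0182]
tcp_rot: [-3.141, -0.078, -0.002]
wrist_force: [-0.5, 2.9, 6.0]
opening: 0.021
grasp_force: 30.0
clock: 9.7
ee_pos: [0.4636, -0.2214, 0.1621]
tcp_rot: [3.135, 0.078, 0.011]
wrist_force: [0.8, -0.5, 0.2]
opening: 0.0215
grasp_force: 30.0
[ 0.46360349 -0.22143949  0.16208315] [3.13537752 0.07817695 0.01063188]
```

View pics/w4.png

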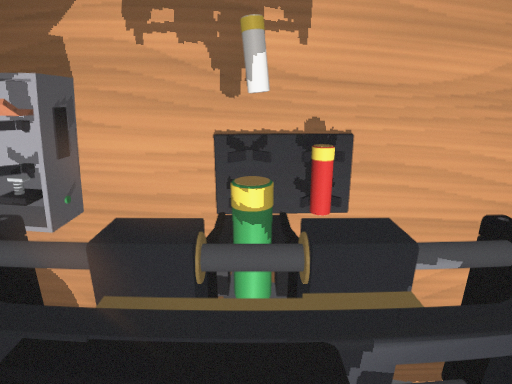

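The cell is held, with its end-face ellipse at rows 178–188, column 252. From that I can compute where it sits along the tool.

```bash
python3 - <<'E'
from h import *
c=pickle.load(open("w4.pkl","rb"));T=np.linalg.inv(c["T_tool_cam"])
K=np.array([[c["fx"],0,c["cx"]],[0,c["fy"],c["cy"]],[0,0,1]])
for x in(.030,.033,.035,.037,.04):
    P=np.array([[x,0,-.0198],[x,0,.0022],[x-.070,0,-.0198]]);q,_=cv2.projectPoints(P,cv2.Rodrigues(T[:3,:3])[0],T[:3,3],K,c["dist_coeffs"]);print(x,q[:,0].round(1).tolist())
i=c["img"][170:215,252];print([tuple(v) for v in i[::2]])
E
```

```text
0.03 [[252.1, 192.5], [252.1, 180.9], [252.2, 311.7]]
0.033 [[252.1, 186.6], [252.1, 175.7], [252.2, 307.3]]
0.035 [[252.1, 182.6], [252.1, 172.2], [252.2, 304.3]]
0.037 [[252.1, 178.6], [252.1, 168.7], [252.2, 301.3]]
0.04 [[252.1, 172.6], [252.1, 163.4], [252.2, 296.7]]
[(np.uint8(60), np.uint8(57), np.uint8(58)), (np.uint8(62), np.uint8(57), np.uint8(60)), (np.uint8(61), np.uint8(60), np.uint8(60)), (np.uint8(59), np.uint8(95), np.uint8(118)), (np.uint8(60), np.uint8(103), np.uint8(128)), (np.uint8(62), np.uint8(99), np.uint8(124)), (np.uint8(61), np.uint8(101), np.uint8(126)), (np.uint8(63), np.uint8(101), np.uint8(124)), (np.uint8(58), np.uint8(100), np.uint8(60)), (np.uint8(63), np.uint8(127), np.uint8(106)), (np.uint8(119), np.uint8(245), np.uint8(247)), (np.uint8(119), np.uint8(245), np.uint8(247)), (np.uint8(119), np.uint8(245), np.uint8(247)), (np.uint8(118), np.uint8(245), np.uint8(247)), (np.uint8(120), np.uint8(246), np.uint8(247)), (np.uint8(120), np.uint8(245), np.uint8(247)), (np.uint8(119), np.uint8(245), np.uint8(247)), (np.uint8(120), np.uint8(246), np.uint8(247)), (np.uint8(121), np.uint8(246), np.uint8(247)), (np.uint8(71), np.uint8(177), np.uint8(206)), (np.uint8(63), np.uint8(158), np.uint8(184)), (np.uint8(62), np.uint8(109), np.uint8(59)), (np.uint8(66), np.uint8(109), np.uint8(53))]
```

```bash
python3 -m pendant '[0,0,-0.8,0,0,0.38, 0,0,-0.8,0,0,0, -0.32,-0.8,-0.6,0,0,0, -0.32,-0.9,0,0,0,0, -0.32,-0.9,0,0,0,0, -0.32,-0.9,0,0,0,0, -0.32,-0.9,0,0,0,0]'
python3 -m pendant '[0,-0.5,0,0,0,0, 0,0,0,0,0,0, 0,0,0,0,0,0]'
python3 - <<'E'
from h import *
c=wrist();pickle.dump(c,open("w5.pkl","wb"));cv2.imwrite("pics/w5.png",cv2.resize(c["img"],None,fx=1.5,fy=1.5));print(c["ee_pos"],c["tcp_rot"])
E
```

```text
clock: 10.45
ee_pos: [0.3967, -0.0418, 0.2432]
tcp_rot: [-3.141, 0.012, 0.005]
wrist_force: [-0.4, -0.0, -0.6]
opening: 0.0212
grasp_force: 30.0
clock: 10.75
ee_pos: [0.398, -0.0231, 0.2441]
tcp_rot: [3.141, -0.009, -0.003]
wrist_force: [0.2, 0.4, -2.0]
opening: 0.0211
grasp_force: 30.0
[ 0.39798193 -0.02314079  0.24406011] [ 3.14140665e+00 -9.13174386e-03 -3.11984508e-03]
```

View pics/w5.png

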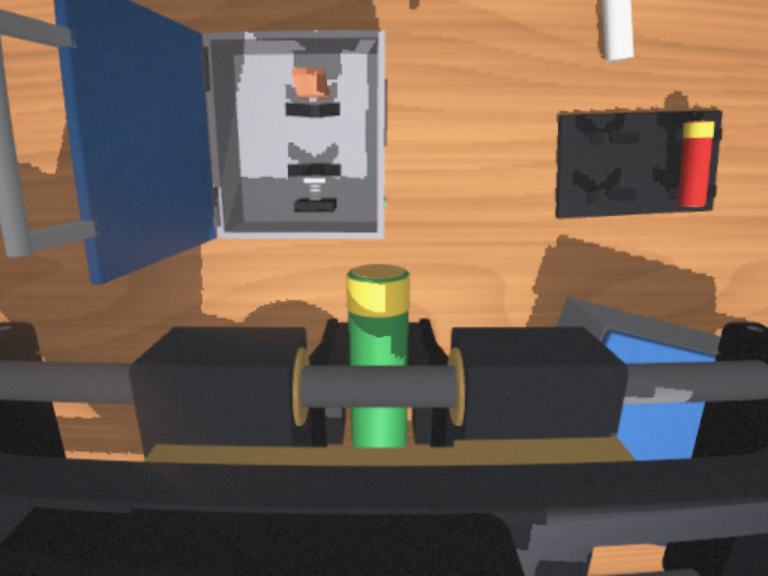

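The open box shows its rim corners (1.5x) at (206,33), (384,31), (384,238), (218,238). The copper contact is at about (311,82), the saddles at (313,108) and (314,169), and the spring block at (315,203).

```bash
python3 - <<'E'
from h import *
np.set_printoptions(precision=4,suppress=True)
c=pickle.load(open("w5.pkl","rb"))
w=lambda p,z:ray(c,np.array(p)/1.5,z)
r=w([(206,33),(384,31),(384,238),(218,238)],0.06);print(r,r.mean(0))
print("copper lower/upper edges",w([(295,68),(328,68)],.047),w([(295,97),(328,95)],.027))
print("saddles mid", w([(286,105),(340,105),(288,172),(341,172)],.025))
E
```

```text
[[ 0.5554  0.0983  0.06  ]
 [ 0.5539 -0.0282  0.06  ]
 [ 0.4057 -0.0277  0.06  ]
 [ 0.4068  0.1022  0.06  ]] [0.4804 0.0361 0.06  ]
copper lower/upper edges [[0.5321 0.0377 0.047 ]
 [0.5317 0.0132 0.047 ]] [[0.5137 0.0421 0.027 ]
 [0.5148 0.0158 0.027 ]]
saddles mid [[0.5079 0.0499 0.025 ]
 [0.5073 0.0066 0.025 ]
 [0.455  0.051  0.025 ]
 [0.4545 0.0071 0.025 ]]
```

```bash
python3 -m pendant '[0,0,0,0.77,0,0, 0,0,0,0.77,0,0, 0,0,0,0.76,0,0, 0,0,0,0,0.66,-0.237, 0,0,0,0,0.66,-0.237, 0,0,0,0,0,0, 0,0,0,0,0,0]'
cat > go.py <<'E'
from h import *
from plant import telemetry
import sys
np.set_printoptions(precision=3,suppress=True)
O=np.array([.4805,.0285,0]);a=np.array([1,-.01,0])
def go(*pts):
    s=telemetry.observe();Rt=R.from_rotvec(s["tcp_rot"]).as_matrix()
    C=s["ee_pos"]+Rt@[-.002,0,-.0088]
    print("centre s,y,z mm",1e3*np.array([(C-O)@a,(C-O)[1],C[2]]),"axis",Rt[:,0],"z",Rt[:,2],"F",s["wrist_force"])
    for p in pts:
        W=O+a*p[0]/1e3+[0,0,p[1]/1e3];print(p,((W-C)@Rt/.04));C=W
if __name__=="__main__": go(*[tuple(map(float,v.split(","))) for v in sys.argv[1:]])
E
python3 go.py 8,75 7,50 1.5,39 -1.5,36
```

```text
clock: 11.5
ee_pos: [0.3983, -0.0244, 0.2453]
tcp_rot: [-2.784, -0.037, -0.294]
wrist_force: [-1.1, 1.2, -0.4]
opening: 0.0211
grasp_force: 30.0
centre s,y,z mm [-85.361 -55.816 252.973] axis [ 0.978 -0.01   0.207] z [ 0.199  0.336 -0.921] F [-1.106  1.174 -0.352]
(8.0, 75.0) [1.361 0.299 5.031]
(7.0, 50.0) [-0.154  0.205  0.571]
(1.5, 39.0) [-0.192  0.081  0.226]
(-1.5, 36.0) [-0.089  0.02   0.054]
```

```bash
python3 -m pendant '[0.4,0.05,0.7,0,0,0, 0.4,0.05,0.7,0,0,0, 0.4,0.05,0.7,0,0,0, 0.16,0.05,0.75,0,0,0, 0,0.05,0.75,0,0,0, 0,0.05,0.75,0,0,0, 0,0,0.68,0,0,0, 0,0,0,0,0,0]'
python3 -m pendant '[0,0,0,0,0,0]'
python3 go.py 8,75 7,50 1.5,39 -1.5,36
```

```text
clock: 12.3
ee_pos: [0.4904, 0.0348, 0.0638]
tcp_rot: [-2.782, -0.042, -0.284]
wrist_force: [-0.8, -0.4, -1.3]
opening: 0.0212
grasp_force: 30.0
clock: 12.4
ee_pos: [0.4927, 0.0332, 0.0674]
tcp_rot: [-2.783, -0.042, -0.292]
wrist_force: [-0.6, -0.4, -0.1]
opening: 0.0208
grasp_force: 30.0
centre s,y,z mm [ 8.5    1.75  75.112] axis [ 0.978 -0.006  0.207] z [ 0.197  0.337 -0.921] F [-0.574 -0.386 -0.052]
(8.0, 75.0) [-0.013  0.043 -0.015]
(7.0, 50.0) [-0.154  0.205  0.571]
(1.5, 39.0) [-0.191  0.081  0.227]
(-1.5, 36.0) [-0.089  0.019  0.055]
```

```bash
python3 -m pendant '[-0.06,0.14,0.28,0,0,0, -0.1,0.1,0.28,0,0,0, 0,0,0,0,0,0]'
python3 -m pendant '[-0.095,0.04,0.113,0,0,0, -0.095,0.04,0.113,0,0,0, 0,0,0,0,0,0]'
python3 -m pendant '[-0.089,0.02,0.055,0,0,0, 0,0,0,0,0,0, 0,0,0,0,0,0]'
python3 go.py -1.5,36
```

```text
clock: 12.7
ee_pos: [0.49, 0.0315, 0.0409]
tcp_rot: [-2.783, -0.04, -0.292]
wrist_force: [0.3, 1.4, -0.7]
opening: 0.0211
grasp_force: 30.0
clock: 13.0
ee_pos: [0.4858, 0.0314, 0.0312]
tcp_rot: [-2.783, -0.04, -0.296]
wrist_force: [2.2, -0.2, -0.5]
opening: 0.0212
grasp_force: 30.0
clock: 13.3
ee_pos: [0.4835, 0.0313, 0.0289]
tcp_rot: [-2.784, -0.041, -0.297]
wrist_force: [3.6, -0.6, -0.2]
opening: 0.0213
grasp_force: 30.0
centre s,y,z mm [-0.747 -0.173 36.534] axis [ 0.978 -0.007  0.21 ] z [ 0.2    0.336 -0.92 ] F [ 3.597 -0.586 -0.233]
(-1.5, 36.0) [-0.021 -0.001  0.01 ]
```

Spring engaged (3.6 N). Now I'll level the cell in stages.

```bash
python3 -m pendant '[-0.04,0,0.06,0,-0.33,0.118, -0.02,0,0.06,0,-0.33,0.118, 0,0,0,0,0,0, 0,0,0,0,0,0]'
python3 go.py -2,30
```

```text
clock: 13.7
ee_pos: [0.4819, 0.0332, 0.0237]
tcp_rot: [-2.793, -0.017, -0.151]
wrist_force: [3.6, -0.6, 1.1]
opening: 0.0214
grasp_force: 30.0
centre s,y,z mm [-1.526  1.712 31.716] axis [ 0.994 -0.007  0.106] z [ 0.102  0.337 -0.936] F [ 3.569 -0.556  1.115]
(-2.0, 30.0) [-0.016  0.054  0.025]
```

```bash
python3 -m pendant '[-0.04,0.04,0.02,0,-0.33,0.118, -0.02,0.02,0.03,0,-0.33,0.118, 0,0,0,0,0,0, 0,0,0,0,0,0]'
python3 go.py -2.5,27.5
```

```text
clock: 14.1
ee_pos: [0.4794, 0.0316, 0.0206]
tcp_rot: [-2.797, 0.009, -0.004]
wrist_force: [3.9, -0.8, 0.0]
opening: 0.0212
grasp_force: 30.0
centre s,y,z mm [-3.164  0.172 28.913] axis [ 1.    -0.007  0.001] z [ 0.004  0.338 -0.941] F [ 3.904 -0.787  0.046]
(-2.5, 27.5) [0.017 0.015 0.032]
```

```bash
python3 -m pendant '[0,0.015,0.04,0,0,0, 0,0,0,0,0,0, 0,0,0,0,0,0]'
python3 go.py -2.5,27
python3 - <<'E'
from h import *
from plant import camera
c=camera("scene");cv2.imwrite("pics/s6.png",cv2.resize(c["img"][150:230,215:305],None,fx=7,fy=7,interpolation=cv2.INTER_CUBIC))
E
```

```text
clock: 14.4
ee_pos: [0.4792, 0.0318, 0.0192]
tcp_rot: [-2.796, 0.01, -0.003]
wrist_force: [4.7, 0.6, 1.2]
opening: 0.0212
grasp_force: 30.0
centre s,y,z mm [-3.307  0.308 27.444] axis [ 1.    -0.007  0.001] z [ 0.003  0.338 -0.941] F [4.668 0.639 1.225]
(-2.5, 27.0) [0.02  0.01  0.008]
```

View pics/s6.png

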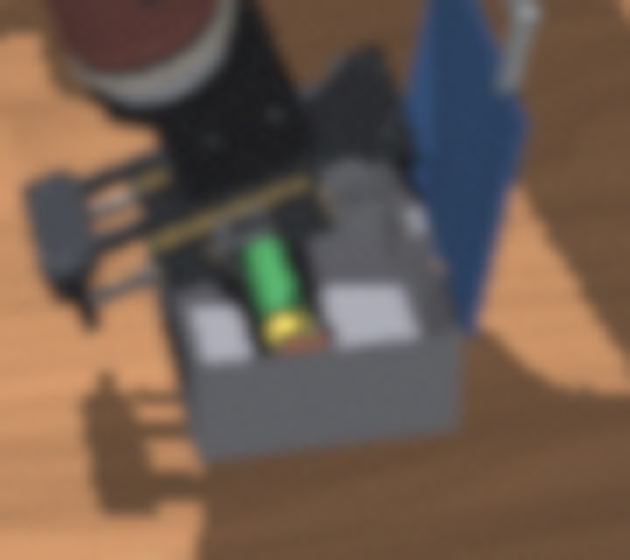

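The cell is down in the cradle with its banded end at the copper. I'll ease it toward the copper and release.

```bash
python3 -m pendant '[0.05,0.003,0.01,0,0,0, 0.02,0,0,0,0,0, 0,0,0,0,0,0]'
python3 go.py
python3 -m pendant '[0,0,0,0,0,0, 0,0,0,0,0,0, 0,0,0,0,0,0, 0,0,0,0,0,0]' 0.3
python3 go.py
```

```text
clock: 14.75
ee_pos: [0.4805, 0.0321, 0.0187]
tcp_rot: [-2.795, 0.008, 0.003]
wrist_force: [-2.3, -0.7, 8.6]
opening: 0.0213
grasp_force: 30.0
centre s,y,z mm [-1.989  0.582 26.982] axis [ 1.    -0.005 -0.003] z [-0.001  0.339 -0.941] F [-2.276 -0.722  8.612]
clock: 15.15
ee_pos: [0.4812, 0.0318, 0.018]
tcp_rot: [-2.796, 0.01, 0.0]
wrist_force: [-0.7, 0.2, -0.5]
opening: 0.0303
grasp_force: 0.0
centre s,y,z mm [-1.297  0.354 26.305] axis [ 1.    -0.007 -0.001] z [ 0.001  0.338 -0.941] F [-0.695  0.171 -0.509]
```

```bash
python3 -m pendant '[0,0,-0.4,0,0,0, 0,0,-0.9,0,0,0, 0,0,-0.9,0,0,0, 0,0,-0.9,0,0,0, -0.8,0,-0.4,0,0,0, -0.9,0,0,0,0,0, 0,0,0,0,0,0, 0,0,0,0,0,0]'
python3 - <<'E'
from h import *
c=wrist();pickle.dump(c,open("w7.pkl","wb"));cv2.imwrite("pics/w7.png",cv2.resize(c["img"],None,fx=1.5,fy=1.5))
E
```

```text
clock: 15.95
ee_pos: [0.4134, -0.0153, 0.1503]
tcp_rot: [-2.797, 0.011, -0.003]
wrist_force: [0.4, -0.4, 0.1]
opening: 0.0308
grasp_force: 0.0
```

View pics/w7.png

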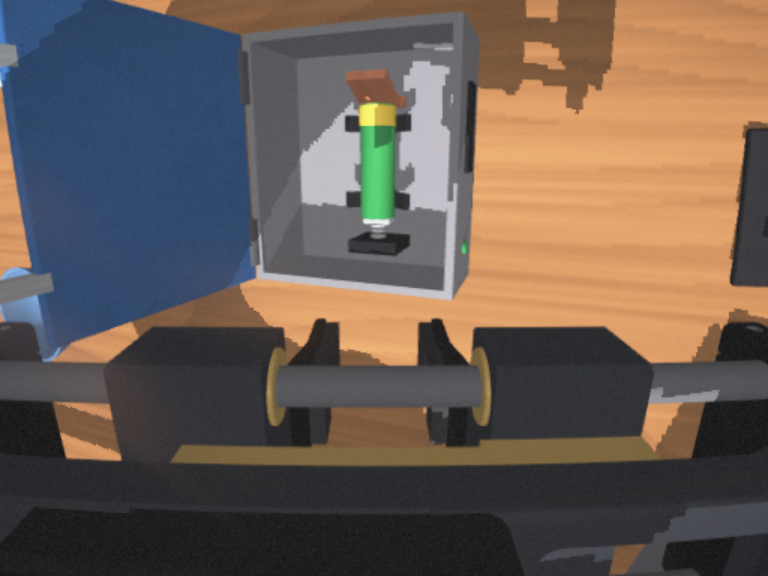

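The cell appears level: its band is at the copper (378,112) and its plain end on the spring plate (378,220). I'll do a light confirming press on the banded end with the fingers shut.

```bash
cat > pr.py <<'E'
from go import *
s=telemetry.observe();Rt=R.from_rotvec(s["tcp_rot"]).as_matrix();P=s["ee_pos"]
for d in(.060,.016,.011):
    W=O+a*.022+[0,0,.027]-Rt[:,2]*d;print(d,W,(W-P)@Rt/.04);P=W
E
python3 pr.py
```

```text
0.06 [0.502 0.008 0.083] [ 2.2   -0.     1.781]
0.016 [0.502 0.023 0.042] [ 0.  -0.   1.1]
0.011 [0.502 0.025 0.037] [ 0.    -0.     0.125]
```

```bash
python3 -m pendant '[0.75,0,0.2,0,0,0, 0.75,0,0.4,0,0,0, 0.7,0,0.4,0,0,0, 0,0,0.78,0,0,0, 0,0,0.5,0,0,0, 0,0,0.5,0,0,0, 0,0,0,0,0,0]' 1 20
python3 pr.py | tail -2; python3 -m pendant '[0,0,0.12,0,0,0, 0,0,0.1,0,0,0, 0,0,0.05,0,0,0, 0,0,0,0,0,0]'
```

```text
clock: 16.7
ee_pos: [0.5, 0.0234, 0.0425]
tcp_rot: [-2.795, 0.009, 0.007]
wrist_force: [-0.1, 0.6, 0.2]
opening: 0.0004
grasp_force: 0.0
0.016 [0.503 0.023 0.042] [-0.   0.   1.1]
0.011 [0.503 0.025 0.037] [0.    0.    0.125]
clock: 17.1
ee_pos: [0.5032, 0.0246, 0.0372]
tcp_rot: [-2.798, 0.009, -0.005]
wrist_force: [-2.0, -1.7, 5.8]
opening: 0.0005
grasp_force: 3.3
```

```bash
python3 -m pendant '[0,0,0.04,0,0,0, 0,0,0.04,0,0,0, 0,0,0,0,0,0]'
python3 -m pendant '[0,0,-0.5,0,0,0, 0,0,-0.9,0,0,0, 0,0,-0.9,0,0,0, 0,0,-0.9,0,0,0, 0,0,-0.9,0,0,0, 0,0,-0.5,0,0,0, 0,0,0,0,0,0]'
```

```text
clock: 17.4
ee_pos: [0.5035, 0.0247, 0.0366]
tcp_rot: [-2.798, 0.007, -0.005]
wrist_force: [-12.4, -8.4, 28.8]
opening: 0.0003
grasp_force: 14.8
clock: 18.1
ee_pos: [0.504, -0.0377, 0.2099]
tcp_rot: [-2.8, 0.01, -0.013]
wrist_force: [0.0, 0.3, -0.3]
opening: 0.0006
grasp_force: 0.0
```

```bash
python3 -m pendant '[0,0,0,-0.77,0,0, 0,0,0,-0.77,0,0, 0,0,0,-0.76,0,0, 0,0,-0.9,0,0,0, 0,0,-0.9,0,0,0, -0.11,-0.8,0,0,0,0, -0.11,-0.8,0,0,0,0, -0.11,-0.8,0,0,0,0]' 0.2 20
python3 -m pendant '[-0.11,-0.8,0,0,0,0, -0.11,-0.9,0,0,0,0, 0,0,0,0,0,0, 0,0,0,0,0,0]'
python3 - <<'E'
from plant import camera
import cv2
c=camera("scene");cv2.imwrite("pics/s8.png",cv2.resize(c["img"][110:240,200:320],None,fx=4.5,fy=4.5,interpolation=cv2.INTER_CUBIC))
E
```

```text
clock: 18.9
ee_pos: [0.4884, 0.0615, 0.2768]
tcp_rot: [-3.141, 0.012, 0.001]
wrist_force: [0.4, -0.1, 0.0]
opening: 0.0346
grasp_force: 0.0
clock: 19.3
ee_pos: [0.48, 0.1291, 0.2766]
tcp_rot: [3.141, -0.007, -0.002]
wrist_force: [0.1, -0.1, 0.7]
opening: 0.0346
grasp_force: 0.0
```

View pics/s8.png

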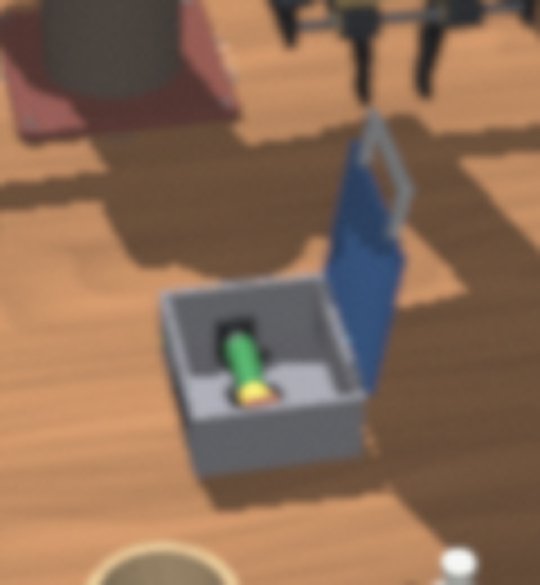

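I've now viewed 12 pictures, which is over the limit of 10, so I'll use numbers only from here. The picture shows the cell seated and the open fingers above the bar. Next I pinch the bar and start lowering the lid.

```bash
python3 -m pendant '[0,0,0.8,0,0,0, 0,0,0.7,0,0,0, 0,0,0.04,0,0,0, 0,0,0,0,0,0]'
python3 -m pendant '[0,0,0,0,0,0, 0,0,0,0,0,0, 0,0,0,0,0,0, 0,0,0,0,0,0]' 1 20
python3 -m pendant '[0,0.205,-0.021,0,0,0, 0,0.205,-0.021,0,0,0, 0,0.212,0,0,0,0, 0,0.212,0,0,0,0, 0,0.212,0.021,0,0,0, 0,0.212,0.021,0,0,0, 0,0.208,0.042,0,0,0, 0,0.208,0.042,0,0,0]'
```

```text
clock: 19.75
ee_pos: [0.4804, 0.1274, 0.2157]
tcp_rot: [3.141, -0.013, -0.002]
wrist_force: [0.2, 0.6, 0.1]
opening: 0.0346
grasp_force: 0.0
clock: 20.15
ee_pos: [0.4811, 0.1285, 0.2168]
tcp_rot: [-3.141, 0.011, -0.002]
wrist_force: [0.4, 3.6, 1.3]
opening: 0.0103
grasp_force: 1.2
clock: 20.95
ee_pos: [0.4802, 0.0606, 0.2124]
tcp_rot: [3.141, -0.011, 0.0]
wrist_force: [0.8, 2.2, 1.0]
opening: 0.0091
grasp_force: 20.0
```

```bash
python3 -m pendant '[0,0.203,0.063,0,0,0, 0,0.203,0.063,0,0,0, 0,0.196,0.083,0,0,0, 0,0.196,0.083,0,0,0, 0,0.187,0.102,0,0,0, 0,0.187,0.102,0,0,0, 0,0.176,0.12,0,0,0, 0,0.176,0.12,0,0,0]'
python3 -m pendant '[0,0.163,0.137,0,0,0, 0,0.163,0.137,0,0,0, 0,0.148,0.153,0,0,0, 0,0.148,0.153,0,0,0, 0,0.132,0.167,0,0,0, 0,0.132,0.167,0,0,0, 0,0.115,0.179,0,0,0, 0,0.115,0.179,0,0,0]'
```

```text
clock: 21.75
ee_pos: [0.4794, -0.0, 0.1825]
tcp_rot: [-3.141, 0.011, 0.001]
wrist_force: [-0.6, 1.2, 2.0]
opening: 0.0092
grasp_force: 20.0
clock: 22.55
ee_pos: [0.479, -0.0444, 0.1315]
tcp_rot: [-3.141, 0.011, 0.001]
wrist_force: [-2.8, 2.1, 0.4]
opening: 0.0091
grasp_force: 20.0
```

```bash
python3 -m pendant '[0,0.097,0.19,0,0,0, 0,0.097,0.19,0,0,0, 0,0.077,0.198,0,0,0, 0,0.077,0.198,0,0,0, 0,0.057,0.205,0,0,0, 0,0.057,0.205,0,0,0]'
python3 -m pendant '[0,0.036,0.15,0,0,0, 0,0.02,0.1,0,0,0, 0,0.016,0.1,0,0,0, 0,0,0,0,0,0, 0,0,0,0,0,0]'
```

```text
clock: 23.15
ee_pos: [0.4789, -0.0631, 0.0841]
tcp_rot: [3.141, -0.011, -0.001]
wrist_force: [-4.3, -0.1, 2.0]
opening: 0.0094
grasp_force: 20.0
clock: 23.65
ee_pos: [0.4789, -0.0657, 0.0704]
tcp_rot: [3.141, -0.011, -0.001]
wrist_force: [-4.3, -1.9, -2.3]
opening: 0.0089
grasp_force: 20.0
```

```bash
python3 -m pendant '[0,0.02,0.1,0,0,0, 0,0.01,0.1,0,0,0, 0,0.01,0.1,0,0,0, 0,0,0.08,0,0,0, 0,0,0,0,0,0, 0,0,0,0,0,0]'
python3 -m pendant '[0,0,0.03,0,0,0, 0,0,0,0,0,0]'
python3 -m pendant '[0,0,0.03,0,0,0, 0,0,0,0,0,0]'
python3 -m pendant '[0,0,0.03,0,0,0, 0,0,0,0,0,0]'
```

```text
clock: 24.25
ee_pos: [0.4789, -0.0674, 0.0554]
tcp_rot: [3.141, -0.011, -0.001]
wrist_force: [-4.8, -3.7, -1.5]
opening: 0.0089
grasp_force: 20.0
clock: 24.45
ee_pos: [0.479, -0.0675, 0.0545]
tcp_rot: [3.141, -0.011, -0.001]
wrist_force: [-5.8, -4.2, -0.1]
opening: 0.0092
grasp_force: 20.0
clock: 24.65
ee_pos: [0.4789, -0.0675, 0.0533]
tcp_rot: [3.141, -0.01, -0.001]
wrist_force: [-5.7, -3.4, 0.6]
opening: 0.0092
grasp_force: 20.0
clock: 24.85
ee_pos: [0.4789, -0.0676, 0.0522]
tcp_rot: [3.141, -0.01, -0.001]
wrist_force: [-6.1, -3.5, 0.1]
opening: 0.0091
grasp_force: 20.0
```

```bash
for i in 1; do python3 -m pendant '[0,0,0.03,0,0,0, 0,0,0,0,0,0]'
python3 -m pendant '[0,0,0.03,0,0,0, 0,0,0,0,0,0]'
python3 -m pendant '[0,0,0.03,0,0,0, 0,0,0,0,0,0]'; done | grep -E "ee_pos|wrist"
```

```text
ee_pos: [0.4789, -0.0677, 0.0509]
wrist_force: [-5.7, -3.9, 0.3]
ee_pos: [0.4789, -0.0677, 0.0498]
wrist_force: [-5.9, -4.6, -0.5]
ee_pos: [0.479, -0.0678, 0.0486]
wrist_force: [-5.4, -5.1, 0.1]
```

```bash
(python3 -m pendant '[0,0,0.03,0,0,0, 0,0,0,0,0,0]'
python3 -m pendant '[0,0,0.03,0,0,0, 0,0,0,0,0,0]'
python3 -m pendant '[0,0,0.03,0,0,0, 0,0,0,0,0,0]') | grep -E "ee_pos|wrist"
```

```text
ee_pos: [0.479, -0.0678, 0.0474]
wrist_force: [-6.1, -4.9, -0.1]
ee_pos: [0.479, -0.0678, 0.0463]
wrist_force: [-6.5, -4.9, 1.7]
ee_pos: [0.4791, -0.0678, 0.046]
wrist_force: [-10.1, -3.0, 10.2]
```

The force jump to 10 N at the bottom says the lid has reached its stop. Release, rise, and compare numerically with the earlier shut-lid picture from the same pose.

```bash
python3 -m pendant '[0,0,0,0,0,0, 0,0,0,0,0,0, 0,0,0,0,0,0]' 0.3
python3 -m pendant '[0,0.02,-0.5,0,0,0, 0,0.02,-0.8,0,0,0, -0.06,0.02,-0.92,0,0,0, 0,0,0,0,0,0, 0,0,0,0,0,0]'
cat > cmp.py <<'E'
from h import *
a=pickle.load(open("w2.pkl","rb"));c=wrist();print(c["ee_pos"],c["tcp_rot"],a["ee_pos"],a["tcp_rot"])
def blue(i):
    h=cv2.cvtColor(i["img"],cv2.COLOR_BGR2HSV);return cv2.inRange(h,(100,80,30),(125,255,255))
def bar(i,r):
    row=i["img"][r,225:285].astype(int);return 225+np.where((row.min(1)>110)&(np.ptp(row,axis=1)<30))[0]
for i in(a,c):
    m=blue(i);
    print([ (np.where(m[r,:230])[0].min(),np.where(m[r,:230])[0].max()) for r in(110,140,170,200)],[(b.min(),b.max()) for b in(bar(i,r) for r in(150,180,210)) if len(b)])
    u=[(np.where(m[r,:230])[0].max(),r) for r in(110,140,170,200)];print(ray(i,u,.067)[:,:2].round(4).tolist())
E
python3 cmp.py
```

```text
clock: 26.35
ee_pos: [0.4805, -0.067, 0.0455]
tcp_rot: [3.141, -0.011, 0.004]
wrist_force: [-0.5, 0.3, -0.5]
opening: 0.0248
grasp_force: 0.0
clock: 26.85
ee_pos: [0.4781, -0.0696, 0.1348]
tcp_rot: [3.141, -0.011, 0.006]
wrist_force: [-0.3, -0.3, -0.1]
opening: 0.0301
grasp_force: 0.0
[ 0.47809097 -0.06961047  0.13484055] [ 3.14083864 -0.01062891  0.00553887] [ 0.47623677 -0.07021472  0.13494597] [-3.1397462   0.00348097  0.01096274]
[(np.int64(33), np.int64(195)), (np.int64(38), np.int64(195)), (np.int64(43), np.int64(197)), (np.int64(49), np.int64(199))] [(np.int64(243), np.int64(255)), (np.int64(243), np.int64(254)), (np.int64(244), np.int64(254))]
[[0.5429, -0.0278], [0.5206, -0.0267], [0.4971, -0.0271], [0.4724, -0.0274]]
[(np.int64(34), np.int64(197)), (np.int64(38), np.int64(190)), (np.int64(43), np.int64(199)), (np.int64(49), np.int64(201))] [(np.int64(244), np.int64(256)), (np.int64(244), np.int64(255)), (np.int64(245), np.int64(255))]
[[0.5456, -0.0291], [0.5233, -0.0226], [0.4998, -0.0283], [0.4752, -0.0286]]
```

The pictures match to within a pixel. As a gentle check that it's fully shut, I'll press the bar down lightly from above with the fingers closed.

```bash
python3 -m pendant '[0,-0.04,0.3,0,0,0, 0,0,0.6,0,0,0, 0,0,0.5,0,0,0, 0,0,0.1,0,0,0, 0,0,0,0,0,0, 0,0,0,0,0,0]' 1 20
(python3 -m pendant '[0,0,0.05,0,0,0, 0,0,0,0,0,0]'
python3 -m pendant '[0,0,0.03,0,0,0, 0,0,0,0,0,0]'
python3 -m pendant '[0,0,0.03,0,0,0, 0,0,0,0,0,0]') | grep -E "ee_pos|wrist"
```

```text
clock: 27.5
ee_pos: [0.477, -0.0679, 0.0737]
tcp_rot: [-3.142, 0.011, -0.0]
wrist_force: [0.1, 0.1, 0.5]
opening: 0.0011
grasp_force: 0.0
ee_pos: [0.4774, -0.068, 0.0723]
wrist_force: [0.3, -1.1, -0.1]
ee_pos: [0.477, -0.0679, 0.0707]
wrist_force: [-0.3, 1.4, 0.7]
ee_pos: [0.4768, -0.0679, 0.0692]
wrist_force: [-0.2, 0.6, -0.2]
```

```bash
(python3 -m pendant '[0,0,0.02,0,0,0, 0,0,0,0,0,0]'
python3 -m pendant '[0,0,0.02,0,0,0, 0,0,0,0,0,0]'
python3 -m pendant '[0,0,0.02,0,0,0, 0,0,0,0,0,0]') | grep -E "ee_pos|wrist"
```

```text
ee_pos: [0.477, -0.0679, 0.0687]
wrist_force: [-1.5, 0.4, 3.0]
ee_pos: [0.477, -0.0679, 0.0685]
wrist_force: [-3.1, 0.3, 9.1]
ee_pos: [0.4771, -0.068, 0.0683]
wrist_force: [-5.6, 1.7, 13.6]
```

The bar's top is at 68.5 mm and rigid, which is exactly the shut position. I'll withdraw and hand in.

```bash
python3 -m pendant '[0,0,-0.3,0,0,0, 0,0,-0.8,0,0,0, 0,0,-0.9,0,0,0, 0,0,-0.9,0,0,0, 0,0,0,0,0,0, 0,0,0,0,0,0, 0,0,0,0,0,0]' && python3 - <<'E'
from plant import finish_job
print(finish_job())
E
```

```text
clock: 29.4
ee_pos: [0.476, -0.0676, 0.1817]
tcp_rot: [-3.141, 0.011, 0.003]
wrist_force: [0.3, -0.4, -0.4]
opening: 0.0005
grasp_force: 0.0
the job is handed in; nothing more can be done
None
```

The green cell is seated level between the contacts, the lid is fully shut, and the job was handed in at 29.4 s with the arm clear and no verdict returned; I viewed 12 pictures, two over the limit of 10.

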